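Make up two cord reels on the packing bench's jigs

TASK

Make up the two reels in this order: on the square jig put the wide flange over the spindle, hub up, then the long core standing on its hub, then the cap over the top of that core; then on the round jig put the narrow flange, hub up, and last the short core standing on its hub. Everything must end seated level and let go, and do not knock over the tall film roll.

Things in the scene. Friction and masses are not known exactly. Their poses are not given: they have to be found in the camera images.
- wide_flange_mid (a point): The wider of the two grey plastic reel flanges: a flat disc 80 mm across and 6 mm thick with a round hub 40 mm across and 16 mm tall standing on its middle (22 mm tall in all), a 26 mm hole right through; it lies flat on the table, hub up. The point is on the axis, half-way up (11 mm above its underside); z is its axis, up. It can be gripped across the hub, clear above the disc.
- narrow_flange_mid (a point): The narrower of the two grey plastic reel flanges: a flat disc 56 mm across and 6 mm thick with a round hub 40 mm across and 16 mm tall standing on its middle (22 mm tall in all), a 26 mm hole right through; it lies flat on the table, hub up. The point is on the axis, half-way up (11 mm above its underside); z is its axis, up. It can be gripped across the hub, clear above the disc.
- long_core_mid (a point): The taller, slimmer cardboard core tube: 34 mm outside, 24 mm bore, 60 mm tall, open at both ends, standing upright on the table. The point is on the axis, half-way up (30 mm above its foot); z is its axis, up.
- short_core_mid (a point): The shorter, fatter cardboard core tube: 42 mm outside, 26 mm bore, 30 mm tall, open at both ends, standing upright on the table. The point is on the axis, half-way up (15 mm above its foot); z is its axis, up.
- cap_mid (a point): Black plastic cap: a shallow upside-down cup 56 mm across and 16 mm tall with a round grip 22 mm across and 30 mm tall on its top (46 mm in all), standing on its rim. Its hollow, open below, is 48 mm across and 11 mm deep, so it drops over the top of a core until its ceiling rests on it. The point is on the axis, half-way up (23 mm above the rim, 12 mm above the ceiling); z is its axis, up.
- square_jig_seat (a point): Square jig: a blue painted steel plate 84 mm square, 15 mm thick, fixed to the table, with a bare steel spindle 12 mm thick with a rounded tip standing 44 mm up from its top face at the centre. The point is at the foot of the spindle, on the plate's top face (15 mm above the table); z is up.
- round_jig_seat (a point): Round jig: a blue painted steel plate 84 mm across, 15 mm thick, fixed to the table, with a bare steel spindle 12 mm thick with a rounded tip standing 36 mm up from its top face at the centre. The point is at the foot of the spindle, on the plate's top face (15 mm above the table); z is up.
- film_roll: Tall white roll of packing film, 68 mm across and 150 mm tall, standing loose at one side of the work; not to be knocked over. Origin at the centre of its underside; z up.
There are look-alikes about, which are no part of the job. What is shaped like the part that bears short_core_mid but green is not meant. Leave any pink look-alike of the part that bears long_core_mid alone.

How it is judged:
By the outcome, as a careful person would: the job done as asked, in the order asked, and still so for the second after the job is handed in, with the robot touching nothing.
It also fails if it takes over 115 s, if anything falls off the work surface, if the arm or the gripper's body presses on something with over 40 N, if the wrist force passes 120 N, or if a joint passes its speed limit or range.

ROBOT

A 6-joint arm with a two-finger parallel gripper is mounted at the origin on the work surface. World frame = base frame: x ahead of the robot, y to its left, z up, the work surface at z = 0. Lengths are in m, angles in rad, forces in N, time in s.
With the tool pointing down it reaches from about 0.3 to 0.875 m from the base axis. Payload 6.4 kg.
Tool frame: the origin (TCP) lies on the centre line of the jaws, within the pads' length; the fingertips stand ctrl.tip_extent ahead of it and the grasp point (between the pads) lies 8 mm behind it (ctrl.tip_extent is the distance from the TCP to the fingertips, in m); z points along the fingers, y is the line along which they close (so a half turn about z gives the same grasp; the last joint's range is limited). The gripper opens to 85 mm and grips with 20 to 120 N. Pads are 22 mm wide; open, the fingers measure 114 mm over their backs; the gripper's body (76 mm by 85 mm) begins 54 mm behind the grasp point. The pads swing forward as they close: fully open they stand 13 mm farther back than shut.
Start: joints at [0.903, 0.181, 1.607, -0, 1.354, -0.206], TCP at [0.256, 0.515, 0.209] pointing down, gripper open.
Joint ranges: [-2.99, 2.99], [-0.89, 2.07], [0.3, 2.58], [-1.14, 4.28], [0, 2.63], [-3.12, 3.12]. Speed limits (rad/s): [2.57, 2.57, 3.01, 3.14, 3.14, 3.14].

INTERFACE

Orientations are given as a unit quaternion [w, x, y, z].
In Python, from bench import ctrl gives the robot as it stands.
- The arm moves only by the shell command python3 -m handwheel 'ROWS'. ROWS is JSON, a list of rows, each a list of 7 numbers: the turn, a rotation vector about the tool's x, y, z as a fraction of full scale, then the shift along the tool's x, y, z as a fraction of full scale, then the opening, from 0 (shut) to 1 (fully open). In form: [[rx, ry, rz, x, y, z, jaw], ...]. A call has exactly 8 rows; each row shifts and turns the commanded pose from where the row before left it, along the tool's axes as they then stand; what a row does not reach is not made up. Full scale, the value 1, is 300 mm for a shift and pi rad for a turn. A row lasts 1/10 s, in which the tool goes at most 50 mm and 8.59 degrees, less where a joint would pass 70% of its speed; a pose out of reach is approached as far as the arm can. A call with a number of a shift or a turn outside -1 to 1 is refused whole. A call with a gripper value outside its range is refused whole. The fingers move at their own pace and stop on an object; the grip force is fixed at half the most. Time passes only in rows, so rows that do not move let the fingers close, or fill a call up. It gives the time, the measured TCP pose, the force, the opening and the grip force at its end, in the units of the state.
- ctrl.get_obs(): the state, without advancing time (a new reading comes with each control period).
- ctrl.camera(name): name is "scene" or "top" or "wrist"; returns the picture (420x560x3 uint8, blue, green, red); there is no depth.
- ctrl.camera_model(name): a dict with "camera_matrix" (3x3 intrinsics, pixels), "cam_to_world" (4x4, takes a point from camera to world coordinates). Camera axes: x right, y up, looking along -z (the intrinsics and any distortion apply to the point x, -y, -z); pixel columns grow to the right and rows downward; lengths in m; the calibration is good to about 2 mm. A picture is of the moment at which its call begins: read the wrist's pose just before it. camera_model takes no time and is no camera call; for the wrist camera it gives the pose at the moment of the call.
- ctrl.hand_in(): hands the job in; it is judged then, once.
The state is a dict: "time_s": time; "q": joint angles; "dq": joint speeds; "joint_efforts": joint torques, N m; "eef_pos": TCP position; "eef_rot": TCP orientation; "wrist_force": force on the tool from outside, world axes, zero at the start; "torque": the same for the moment, N m; "opening": opening from 0.0 (shut) to 1.0 (fully open); "grasp_force": force on a finger pad.
Only numpy, scipy, OpenCV 4.12 (cv2) and the standard library are available. Lean on these libraries where they do the work, as an engineer would, in place of code of your own. Each camera call takes 0.05 s, during which the arm holds its last target. There are 200 camera calls.

## Working session

There is one attempt and no reset: what is moved stays moved. The work goes in short steps, Python scripts to look and compute and a shell command to move; the robot and the scene stay as the last step left them, time stands still between calls to the robot, and variables do not carry over. Pictures are saved under pics/ and viewed, at most 14 in all, crops included, and the job is handed in when it is done.

```bash
mkdir -p pics; ls; python3 - <<'E'
from bench import ctrl
import cv2
for n in("scene","top"):
    cv2.imwrite(f"pics/{n}0.png",ctrl.camera(n)); m=ctrl.camera_model(n); print(n,m)
print(ctrl.get_obs(),ctrl.tip_extent)
E
```

```text
pics
scene {'camera_matrix': array([[440.55787665,   0.        , 280.32648159],
       [  0.        , 440.55787665, 209.63265897],
       [  0.        ,   0.        ,   1.        ]]), 'cam_to_world': array([[ 5.35638539e-01, -6.94762911e-01,  4.79995681e-01,
         1.04308684e+00],
       [ 8.44447257e-01,  4.40982724e-01, -3.04044515e-01,
        -2.00782847e-01],
       [-4.30950312e-04,  5.68188996e-01,  8.22897976e-01,
         8.88803702e-01],
       [ 0.00000000e+00,  0.00000000e+00,  0.00000000e+00,
         1.00000000e+00]])}
top {'camera_matrix': array([[458.54659727,   0.        , 282.59190748],
       [  0.        , 458.54659727, 210.74753666],
       [  0.        ,   0.        ,   1.        ]]), 'cam_to_world': array([[ 0.02522899,  0.99193294, -0.12422775,  0.43898111],
       [-0.99966098,  0.0242329 , -0.00952308,  0.08199494],
       [-0.00643586,  0.12442589,  0.99220803,  1.0095568 ],
       [ 0.        ,  0.        ,  0.        ,  1.        ]])}
{'time_s': 0.1, 'q': array([ 9.02679139e-01,  1.81444357e-01,  1.60789310e+00, -2.62537451e-05,
        1.35376199e+00, -2.06292087e-01]), 'dq': array([-0.00119639,  0.0003764 , -0.00239671, -0.00129485, -0.00131299,
       -0.00068607]), 'joint_efforts': array([ 2.25476060e-04, -4.45874977e+01, -3.52240205e+01, -2.81240900e-04,
        4.17494783e-03,  9.98853181e-06]), 'eef_pos': array([0.25587597, 0.51436081, 0.20849404]), 'eef_rot': array([-3.07384767e-04,  2.28863122e-01,  9.73458321e-01, -6.87960764e-04]), 'wrist_force': array([ 0.28536743, -0.07814913, -0.52876436]), 'torque': array([-0.03407641, -0.00820805, -0.00406537]), 'grasp_force': 0.0, 'opening': 1.0030515885779672} 0.011
```

View pics/top0.png

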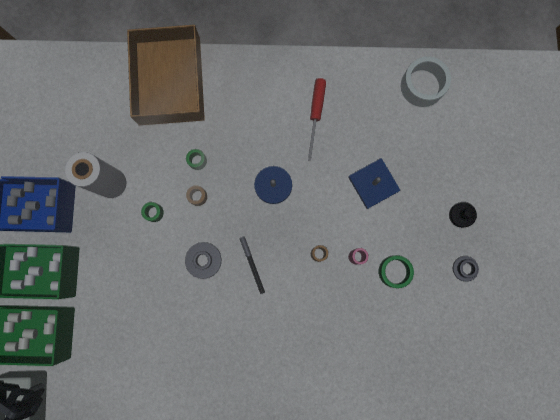

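View pics/scene0.png

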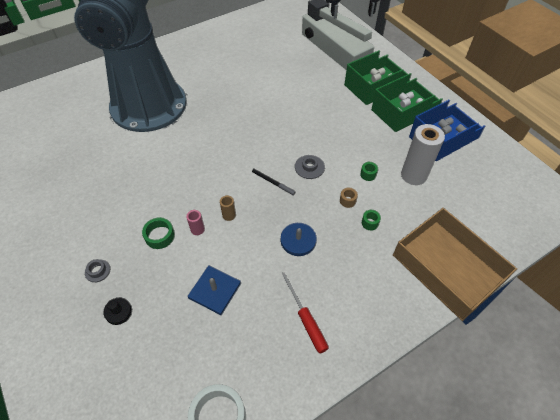

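The top view shows the wide flange at (203,260), narrow flange (466,268), long core (319,254), short core (197,195), cap (462,214), square jig (375,183), round jig (273,185) and film roll (82,170). The scene view confirms which is which. Next, an enlarged crop for closer readings.

```bash
cat > h.py <<'E'
import numpy as np, cv2
from bench import ctrl
from scipy.spatial.transform import Rotation as R
def ray(n,u,v,z,m=None):
    m=m or ctrl.camera_model(n);K=m["camera_matrix"];T=m["cam_to_world"]
    d=T[:3,:3]@np.array([(u-K[0,2])/K[0,0],-(v-K[1,2])/K[1,1],-1]);o=T[:3,3]
    return o+d*(z-o[2])/d[2]
def proj(n,p,m=None):
    m=m or ctrl.camera_model(n);K=m["camera_matrix"];T=m["cam_to_world"]
    c=T[:3,:3].T@(np.asarray(p)-T[:3,3]);return K[0,0]*c[0]/-c[2]+K[0,2],K[1,1]*-c[1]/-c[2]+K[1,2]
def to(p,o=None):
    "rows in tool axes: total shift in full-scale units to p"
    o=o or ctrl.get_obs();q=np.roll(o["eef_rot"],-1);r=R.from_quat(q)
    return np.round(r.inv().apply(np.asarray(p)-o["eef_pos"])/.3,4), np.round(r.as_matrix(),3).tolist()
E
python3 - <<'E'
import cv2
a=cv2.imread("pics/top0.png")
l=a[145:285,175:335];r=a[145:285,335:495]
b=cv2.resize(cv2.vconcat([cv2.resize(l,None,fx=2,fy=2),cv2.resize(r,None,fx=2,fy=2)]),None,fx=1,fy=1)
cv2.imwrite("pics/cl.png",cv2.resize(l,None,fx=4,fy=4,interpolation=cv2.INTER_CUBIC));cv2.imwrite("pics/cr.png",cv2.resize(r,None,fx=4,fy=4,interpolation=cv2.INTER_CUBIC))
E
```

```text
(no output)
```

View pics/cl.png

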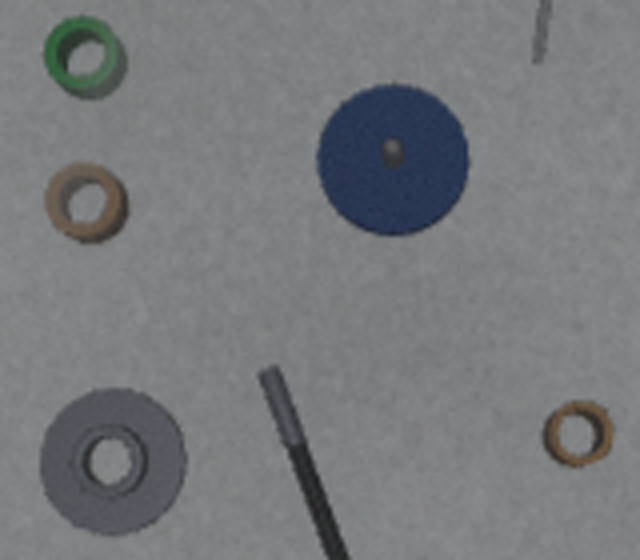

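View pics/cr.png

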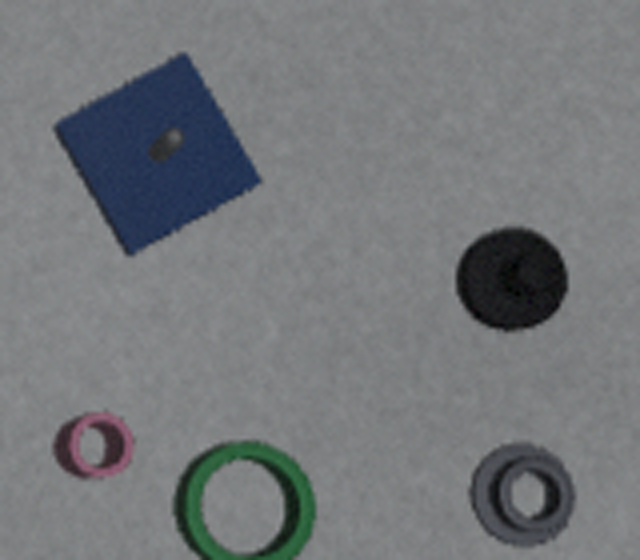

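The crops give these readings (4x pixels, left origin 175,145, right origin 335,145). Left: round plate centre (393,159), short core rim centre (85,200), wide disc (113,462), long core rim (580,433). Right: square plate centre (157,154), cap cup top (516,280), narrow disc (523,494).

```bash
python3 - <<'E'
from h import *
for n,o,u,v,z in [("round",175,393,159.5,.015),("short",175,85.5,200.5,.03),("wide",175,113.5,462,.006),("long",175,580,433.5,.06),("square",335,157.5,154,.015),("cap",335,516,280,.016),("narrow",335,523,494,.006),("film",82*4*0-0,(83.5+.5)*4,(170-145+.5)*4,.15),("pink",335,100,443,.06)]:
    p=ray("top",o+(u+.5)/4-.5,145+(v+.5)/4-.5,z); print(n,p.round(4),[round(c) for c in proj("scene",p)])
print(to([.342,.25,.21]))
E
```

```text
round [0.6212 0.1144 0.015 ] [298, 238]
short [0.5919 0.2797 0.03  ] [348, 194]
wide [0.452  0.2623 0.006 ] [309, 166]
long [0.4719 0.0125 0.06  ] [226, 201]
square [ 0.6296 -0.1079  0.015 ] [214, 288]
cap [ 0.5645 -0.3025  0.016 ] [116, 310]
narrow [ 0.4491 -0.3074  0.006 ] [97, 271]
film [0.6157 0.4733 0.15  ] [428, 134]
pink [ 0.4691 -0.0698  0.06  ] [194, 216]
(array([-0.6496, -0.661 , -0.0042]), [[-0.895, 0.446, -0.001], [0.446, 0.895, -0.001], [0.0, -0.001, -1.0]])
```

```bash
python3 -m handwheel '[[0,0,-0.0369,0,0,0,1],[0,0,-0.0369,0,0,0,1],[0,0,-0.0369,0,0,0,1],[0,0,-0.0369,0,0,0,1],[0,0,0,-0.08,-0.105,0,1],[0,0,0,-0.08,-0.105,0,1],[0,0,0,-0.08,-0.105,0,1],[0,0,0,-0.08,-0.105,0,1]]'
python3 -m handwheel '[[0,0,0,-0.1,-0.105,0.04,1],[0,0,0,-0.1,-0.105,0.04,1],[0,0,0,-0.1,-0.105,0.04,1],[0,0,0,-0.03,-0.105,0.04,1],[0,0,0,0,0,0,1],[0,0,0,0,0,0,1],[0,0,0,0,0,0,1],[0,0,0,0,0,0,1]]'
python3 - <<'E'
from h import *
o=ctrl.get_obs();m=ctrl.camera_model("wrist");cv2.imwrite("pics/w1.png",ctrl.camera("wrist"))
print(o["eef_pos"],o["q"],to([.452,.2623,.02],o)); print(m["cam_to_world"].round(4).tolist()); print(proj("wrist",[.452,.2623,.006],m),proj("wrist",[.452,.2623,.022],m))
E
```

```text
time_s: 0.9
eef_pos: [0.3528, 0.3876, 0.2089]
eef_rot: [-0.0, -0.001, 1.0, -0.0]
wrist_force: [0.5, 0.3, 0.0]
opening: 1.002
grasp_force: 0.0
time_s: 1.7
eef_pos: [0.4514, 0.2644, 0.1618]
eef_rot: [0.0, -0.002, 1.0, 0.0]
wrist_force: [-0.2, -0.3, 0.9]
opening: 0.996
grasp_force: 0.0
[0.45141171 0.26437167 0.16183944] [ 3.02496383e-01  1.13167422e-01  1.78425742e+00  2.80837223e-04
  1.24321840e+00 -1.27200295e+00] (array([-0.0015, -0.0072,  0.4728]), [[-1.0, -0.004, 0.001], [-0.004, 1.0, 0.001], [-0.001, 0.001, -1.0]])
[[-0.0033, -0.9529, -0.3031, 0.3755], [1.0, -0.0028, -0.0021, 0.2643], [0.0011, -0.3031, 0.9529, 0.3266], [0.0, 0.0, 0.0, 1.0]]
(np.float64(281.83564464629967), np.float64(190.6892491579708)) (np.float64(281.7407446423448), np.float64(194.18323424964808))
```

View pics/w1.png

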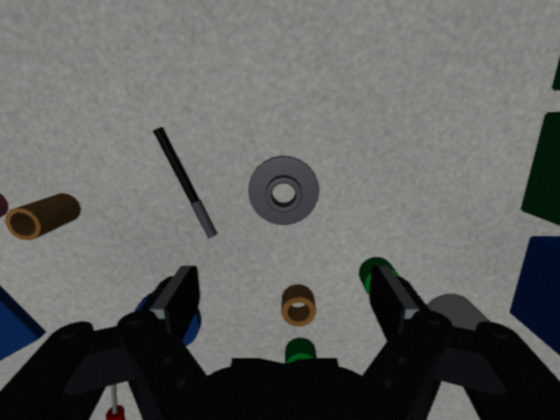

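The flange sits at (284,190) in the wrist view against a prediction of (282,191), so the position is good to about 2 mm. Grasping.

```bash
python3 -m handwheel '[[0,0,0,-0.002,0,0.15,1],[0,0,0,0,0,0.15,1],[0,0,0,0,0,0.12,1],[0,0,0,0,0,0.053,1],[0,0,0,0,0,0,0.5],[0,0,0,0,0,0,0],[0,0,0,0,0,0,0],[0,0,0,0,0,0,0]]'
python3 -m handwheel '[[0,0,0,0,0,0,0],[0,0,0,0,0,0,0],[0,0,0,0,0,0,0],[0,0,0,0,0,-0.05,0],[0,0,0,0,0,-0.1,0],[0,0,0,0,0,-0.1,0],[0,0,0,0,0,0,0],[0,0,0,0,0,0,0]]'
python3 - <<'E'
from h import *
print(to([.6296,-.1079,.1]))
E
```

```text
time_s: 2.55
eef_pos: [0.4536, 0.2638, 0.0211]
eef_rot: [0.002, -0.001, 1.0, 0.0]
wrist_force: [0.3, -0.5, -0.3]
opening: 0.331
grasp_force: 0.0
time_s: 3.35
eef_pos: [0.4528, 0.2633, 0.095]
eef_rot: [0.001, -0.001, 1.0, 0.0]
wrist_force: [1.1, -0.4, -1.3]
opening: -0.003
grasp_force: 0.0
(array([-0.5871, -1.2384, -0.0161]), [[-1.0, -0.002, 0.002], [-0.002, 1.0, 0.001], [-0.002, 0.001, -1.0]])
```

```bash
python3 - <<'E'
from h import *
m=ctrl.camera_model("wrist");cv2.imwrite("pics/w2.png",ctrl.camera("wrist"))
print(proj("wrist",[.452,.2645,.006],m),proj("wrist",ctrl.get_obs()["eef_pos"],m),m["camera_matrix"])
E
```

```text
(np.float64(284.9975947190849), np.float64(206.40975704999502)) (np.float64(283.14405540186004), np.float64(246.94259251485633)) [[294.09922962   0.         284.13561315]
 [  0.         294.09922962 212.40491943]
 [  0.           0.           1.        ]]
```

View pics/w2.png

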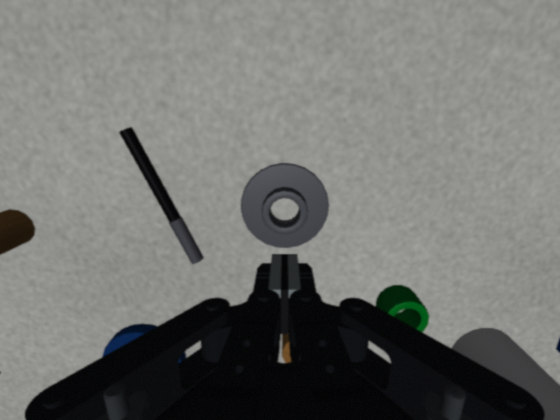

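The flange is still at (285,206), unmoved, and the shut fingertips show at (284,253), so the jaws closed above the hub. I'll work out where the tips really are.

```bash
python3 - <<'E'
from h import *
m=ctrl.camera_model("wrist");e=ctrl.get_obs()["eef_pos"]
for dz in(-.02,-.011,0,.008,.02):
  print(dz,[np.round(proj("wrist",e+[dx,0,dz],m),1).tolist() for dx in(-.011,0,.011)])
E
```

```text
-0.02 [[283.7, 221.3], [283.6, 236.6], [283.6, 251.4]]
-0.011 [[283.6, 225.9], [283.6, 241.9], [283.6, 257.3]]
0 [[283.6, 232.3], [283.6, 249.0], [283.6, 265.2]]
0.008 [[283.6, 237.4], [283.6, 254.8], [283.6, 271.5]]
0.02 [[283.6, 245.9], [283.6, 264.4], [283.5, 282.1]]
```

The wrist view suggests the tips stand well behind the stated TCP. I'll check with the scene camera.

```bash
python3 - <<'E'
from h import *
a=ctrl.camera("scene");e=ctrl.get_obs()["eef_pos"];print(e)
for dz in(-.011,0,.02,.04):print(dz,[(np.array(proj("scene",e+[0,0,dz]))-[220,50])*4 for _ in'a'])
cv2.imwrite("pics/s2.png",cv2.resize(a[50:190,220:400],None,fx=4,fy=4,interpolation=cv2.INTER_CUBIC))
E
```

```text
[0.45139369 0.26285779 0.09333771]
-0.011 [array([362.60754457, 383.86594684])]
0 [array([363.61688976, 371.52831003])]
0.02 [array([365.49609882, 348.55797328])]
0.04 [array([367.43440687, 324.8652456 ])]
```

View pics/s2.png

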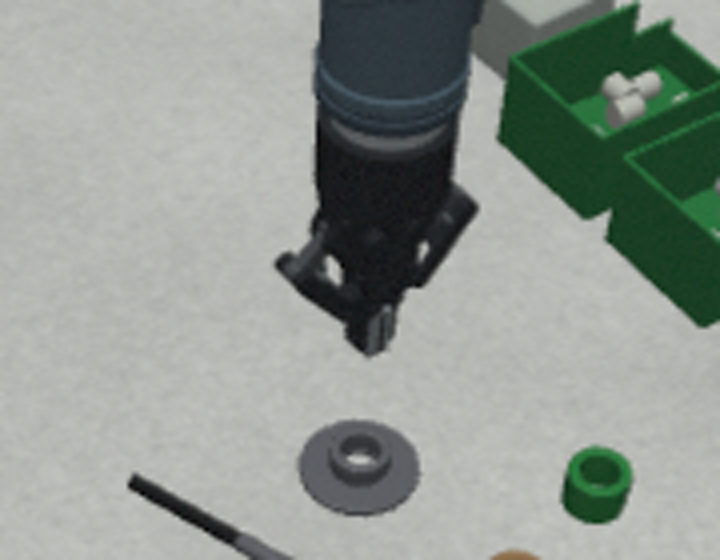

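Both views put the shut tips about 22–29 mm behind the reported TCP. I'll go down half-open in small steps, watching the force.

```bash
python3 -m handwheel '[[0,0,0,0,0,0,0.58],[0,0,0,0,0,0,0.58],[0,0,0,0,0,0,0.58],[0,0,0,0,0,0.13,0.58],[0,0,0,0,0,0.13,0.58],[0,0,0,0,0,0.084,0.58],[0,0,0,0,0,0,0.58],[0,0,0,0,0,0,0.58]]'
python3 - <<'E'
from h import *
a=ctrl.camera("scene");e=ctrl.get_obs()["eef_pos"];print(e,ctrl.get_obs()["wrist_force"])
cv2.imwrite("pics/s3.png",cv2.resize(a[90:190,250:370],None,fx=6,fy=6,interpolation=cv2.INTER_CUBIC))
E
```

```text
time_s: 4.25
eef_pos: [0.4521, 0.2631, -0.0088]
eef_rot: [-0.0, -0.001, 1.0, -0.0]
wrist_force: [0.8, -0.5, 0.5]
opening: 0.58
grasp_force: 0.0
[ 0.45320282  0.26348941 -0.00773629] [-0.01547161 -0.25657731  0.27772107]
```

View pics/s3.png

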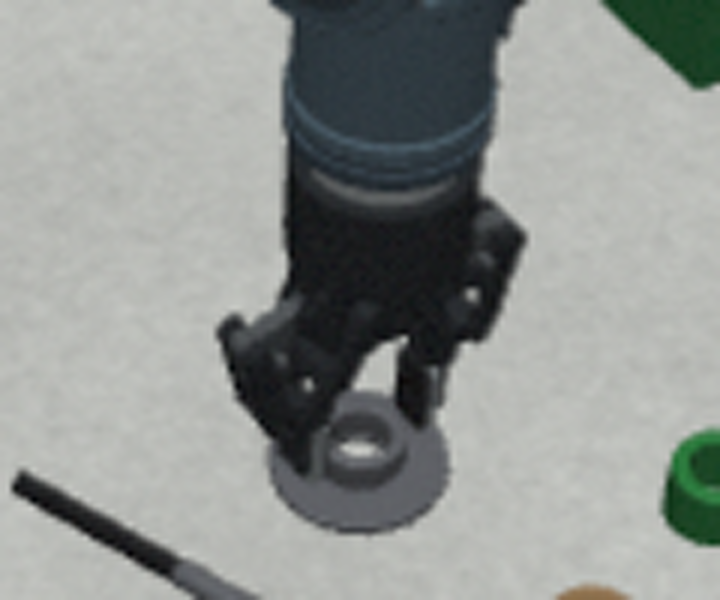

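The fingers now straddle the hub, with the left tip's lower corner at about (303,470) in the crop. I'll compute the tip height from that.

```bash
python3 - <<'E'
from h import *
for z in(.006,.012,.018,.024,.03):
  print(z,[((np.array(proj("scene",[.4525+dx,.2632-.0247-t,z]))-[250,90])*6+2.5).round() for dx in(-.011,0,.011) for t in (0,.012)])
E
```

```text
0.006 [array([297., 467.]), array([274., 478.]), array([312., 484.]), array([288., 495.]), array([326., 500.]), array([303., 512.])]
0.012 [array([298., 458.]), array([275., 469.]), array([312., 475.]), array([289., 486.]), array([326., 491.]), array([303., 503.])]
0.018 [array([298., 449.]), array([275., 460.]), array([313., 466.]), array([289., 477.]), array([327., 482.]), array([304., 494.])]
0.024 [array([299., 440.]), array([276., 451.]), array([313., 456.]), array([290., 468.]), array([328., 473.]), array([304., 485.])]
0.03 [array([299., 431.]), array([276., 442.]), array([314., 447.]), array([290., 459.]), array([328., 464.]), array([305., 476.])]
```

The tips are about 33 mm above the reported TCP at this opening. I'll go down 12 mm, close and lift.

```bash
python3 -m handwheel '[[0,0,0,0,0,0.02,0.58],[0,0,0,0,0,0.02,0.58],[0,0,0,0,0,0,0.58],[0,0,0,0,0,0,0],[0,0,0,0,0,0,0],[0,0,0,0,0,0,0],[0,0,0,0,0,0,0],[0,0,0,0,0,0,0]]'
```

```text
time_s: 5.1
eef_pos: [0.4552, 0.2637, -0.0172]
eef_rot: [0.003, -0.001, 1.0, 0.0]
wrist_force: [-4.8, -3.6, 26.0]
opening: 0.441
grasp_force: 65.9
```

Gripped on the hub, with the tips just touching the disc. The real tool point is about 30 mm behind the reported TCP. Lifting and carrying to the square jig.

```bash
python3 -m handwheel '[[0,0,0,0,0,-0.05,0],[0,0,0,0,0,-0.1,0],[0,0,0,0,0,-0.13,0],[0,0,0,0,0,-0.12,0],[0,0,0,-0.066,-0.14,0,0],[0,0,0,-0.066,-0.14,0,0],[0,0,0,-0.066,-0.14,0,0],[0,0,0,-0.066,-0.14,0,0]]'
python3 -m handwheel '[[0,0,0,-0.066,-0.14,0,0],[0,0,0,-0.066,-0.14,0,0],[0,0,0,-0.066,-0.14,0,0],[0,0,0,-0.066,-0.14,0,0],[0,0,0,-0.05,-0.119,0,0],[0,0,0,0,0,0,0],[0,0,0,0,0,0,0],[0,0,0,0,0,0,0]]'
python3 - <<'E'
from h import *
o=ctrl.get_obs();m=ctrl.camera_model("wrist");cv2.imwrite("pics/w4.png",ctrl.camera("wrist"))
print(o["eef_pos"],to([.6296,-.1079,.06],o))
for z in(.015,.059):print(proj("wrist",[.6296,-.1079,z],m))
h=.0172
for d in(.022,.006):print(proj("wrist",o["eef_pos"]+[0,0,h+d],m))
E
```

```text
time_s: 5.9
eef_pos: [0.5324, 0.0939, 0.0999]
eef_rot: [0.001, -0.001, 1.0, 0.0]
wrist_force: [0.6, 0.3, -0.2]
opening: 0.443
grasp_force: 62.8
time_s: 6.7
eef_pos: [0.6257, -0.107, 0.099]
eef_rot: [-0.0, -0.001, 1.0, 0.0]
wrist_force: [0.0, 1.0, -0.8]
opening: 0.448
grasp_force: 62.9
[ 0.62571392 -0.10704472  0.09899524] (array([-0.0131, -0.003 ,  0.13  ]), [[-1.0, -0.003, -0.001], [-0.003, 1.0, 0.001], [0.001, 0.001, -1.0]])
(np.float64(282.68332935954163), np.float64(213.3436564941272))
(np.float64(282.4857814198147), np.float64(231.30683829973646))
(np.float64(283.60147368569267), np.float64(283.04513305371444))
(np.float64(283.6125509799844), np.float64(267.23837260218266))
```

View pics/w4.png

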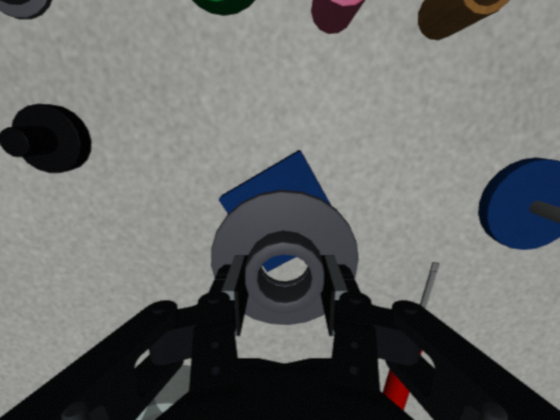

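The flange is held level with its hub centred at (284,283), and the square plate's near corner shows at (301,151). Lowering it over the spindle.

```bash
python3 -m handwheel '[[0,0,0,-0.01,-0.002,0.06,0],[0,0,0,0,0,0.06,0],[0,0,0,0,0,0.06,0],[0,0,0,0,0,0.05,0],[0,0,0,0,0,0.05,0],[0,0,0,0,0,0.03,0],[0,0,0,0,0,0,0],[0,0,0,0,0,0,0]]'
```

```text
time_s: 7.55
eef_pos: [0.6297, -0.1089, 0.0064]
eef_rot: [0.0, -0.001, 1.0, -0.0]
wrist_force: [0.5, 0.4, -0.5]
opening: 0.444
grasp_force: 62.9
```

```bash
python3 -m handwheel '[[0,0,0,0,0,0.015,0],[0,0,0,0,0,0.012,0],[0,0,0,0,0,0,0],[0,0,0,0,0,0,0],[0,0,0,0,0,0,0],[0,0,0,0,0,0,0],[0,0,0,0,0,0,0],[0,0,0,0,0,0,0]]'
```

```text
time_s: 8.35
eef_pos: [0.6294, -0.1088, -0.0018]
eef_rot: [0.0, -0.001, 1.0, -0.0]
wrist_force: [-0.1, -0.7, -0.4]
opening: 0.441
grasp_force: 63.8
```

```bash
python3 -m handwheel '[[0,0,0,0,0,0.006,0],[0,0,0,0,0,0,0],[0,0,0,0,0,0,0.7],[0,0,0,0,0,0,0.7],[0,0,0,0,0,0,0.7],[0,0,0,0,0,-0.06,0.7],[0,0,0,0,0,-0.15,0.7],[0,0,0,0,0,-0.15,0.7]]'
python3 -m handwheel '[[0,0,0,0,0,-0.1,0.75],[0,0,0,0.105,0.081,0,0.75],[0,0,0,0.105,0.081,0,0.75],[0,0,0,0.105,0.081,0,0.75],[0,0,0,0.105,0.081,0,0.75],[0,0,0,0.105,0.08,0,0.75],[0,0,0,0,0,0,0.75],[0,0,0,0,0,0,0.75]]'
python3 - <<'E'
from h import *
o=ctrl.get_obs();m=ctrl.camera_model("wrist");cv2.imwrite("pics/w5.png",ctrl.camera("wrist"))
print(o["eef_pos"],o["q"],to([.4719,.0125,.005],o))
for p in([.4719,.0125,.06],[.4719,.0125,.0],[.6296,-.1079,.059],[.6296,-.1079,.037]):print(proj("wrist",p,m))
E
```

```text
time_s: 9.15
eef_pos: [0.6286, -0.1085, 0.1055]
eef_rot: [-0.001, -0.001, 1.0, 0.0]
wrist_force: [1.3, -1.0, -0.4]
opening: 0.7
grasp_force: 0.0
time_s: 9.95
eef_pos: [0.472, 0.0124, 0.1357]
eef_rot: [0.001, -0.002, 1.0, -0.0]
wrist_force: [0.3, 0.3, 0.1]
opening: 0.748
grasp_force: 0.0
[0.47202758 0.012363   0.13567639] [-2.25853038e-01  2.99751930e-02  1.93113964e+00 -1.46549308e-04
  1.17793776e+00 -1.79966339e+00] (array([0.0015, 0.0008, 0.4356]), [[-1.0, -0.003, 0.002], [-0.003, 1.0, -0.001], [-0.002, -0.001, -1.0]])
(np.float64(283.92013968166646), np.float64(211.52070632400594))
(np.float64(283.96448104931386), np.float64(194.29930862545868))
(np.float64(165.88475732244422), np.float64(357.83215014652615))
(np.float64(173.58334356368601), np.float64(342.243461091217))
```

View pics/w5.png

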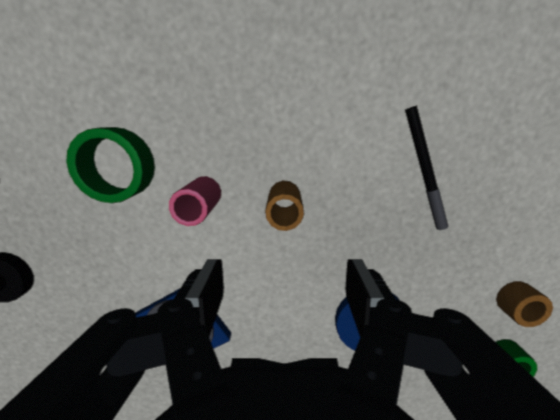

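The core's top is at (285,211) against (284,211.5) predicted. Grasping it.

```bash
python3 -m handwheel '[[0,0,0,0,0,0.14,0.75],[0,0,0,0,0,0.14,0.75],[0,0,0,0,0,0.12,0.75],[0,0,0,0,0,0.035,0.75],[0,0,0,0,0,0,0],[0,0,0,0,0,0,0],[0,0,0,0,0,0,0],[0,0,0,0,0,0,0]]'
python3 -m handwheel '[[0,0,0,0,0,0,0],[0,0,0,0,0,-0.05,0],[0,0,0,0,0,-0.15,0],[0,0,0,0,0,-0.15,0],[0,0,0,0,0,0,0],[0,0,0,0,0,0,0],[0,0,0,0,0,0,0],[0,0,0,0,0,0,0]]'
python3 - <<'E'
from h import *
print(to([.6296,-.1079,.11]))
E
```

```text
time_s: 10.8
eef_pos: [0.4733, 0.0117, 0.0055]
eef_rot: [0.002, -0.001, 1.0, -0.0]
wrist_force: [1.1, -0.4, 3.6]
opening: 0.385
grasp_force: 59.8
time_s: 11.6
eef_pos: [0.4703, 0.0124, 0.1073]
eef_rot: [-0.001, -0.001, 1.0, 0.0]
wrist_force: [0.1, 0.3, -1.1]
opening: 0.388
grasp_force: 59.8
(array([-0.5301, -0.402 , -0.0108]), [[-1.0, -0.002, -0.003], [-0.002, 1.0, 0.001], [0.003, 0.001, -1.0]])
```

```bash
python3 -m handwheel '[[0,0,0,-0.105,-0.081,0,0],[0,0,0,-0.105,-0.081,0,0],[0,0,0,-0.105,-0.081,0,0],[0,0,0,-0.105,-0.081,0,0],[0,0,0,-0.105,-0.08,0,0],[0,0,0,0,0,0,0],[0,0,0,0,0,0,0],[0,0,0,0,0,0,0]]'
python3 - <<'E'
from h import *
o=ctrl.get_obs();m=ctrl.camera_model("wrist");cv2.imwrite("pics/w6.png",np.hstack([ctrl.camera("wrist")[100:380,130:430],cv2.resize(ctrl.camera("scene")[220:320,160:270],(308,280))]))
print(o["eef_pos"],to([.6296,-.1079,.043],o))
print([np.round(proj("wrist",p,m)) for p in ([.6296,-.1079,.037],[.6296,-.1079,.059],[*(o["eef_pos"][:2]),.10],[*(o["eef_pos"][:2]),.16])])
E
```

```text
time_s: 12.4
eef_pos: [0.6278, -0.1078, 0.1073]
eef_rot: [-0.002, -0.001, 1.0, 0.001]
wrist_force: [-1.2, 0.4, -0.7]
opening: 0.387
grasp_force: 59.8
[ 0.62780766 -0.10782238  0.10728123] (array([-0.0066, -0.0005,  0.2143]), [[-1.0, -0.002, -0.003], [-0.002, 1.0, 0.001], [0.003, 0.001, -1.0]])
[array([284., 216.]), array([283., 225.]), array([284., 244.]), array([284., 299.])]
```

View pics/w6.png

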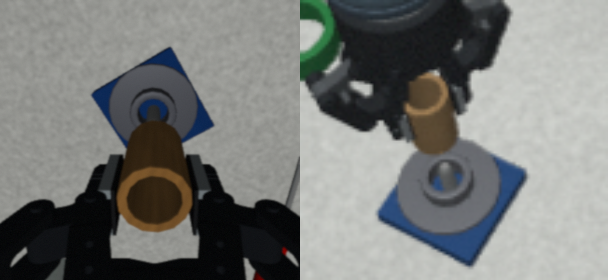

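The flange sits squarely on the plate, with its hub around the spindle and the core held upright above it. Lowering.

```bash
python3 -m handwheel '[[0,0,0,-0.003,0,0.06,0],[0,0,0,0,0,0.05,0],[0,0,0,0,0,0.05,0],[0,0,0,0,0,0.03,0],[0,0,0,0,0,0.02,0],[0,0,0,0,0,0,0],[0,0,0,0,0,0,0],[0,0,0,0,0,0,0]]'
```

```text
time_s: 13.3
eef_pos: [0.6309, -0.1091, 0.0466]
eef_rot: [0.001, -0.001, 1.0, -0.0]
wrist_force: [-0.2, -0.6, -0.5]
opening: 0.391
grasp_force: 59.8
```

```bash
python3 -m handwheel '[[0,0,0,0,0,0.007,0],[0,0,0,0,0,0.005,0],[0,0,0,0,0,0.003,0],[0,0,0,0,0,0,0],[0,0,0,0,0,0,0],[0,0,0,0,0,0,0],[0,0,0,0,0,0,0],[0,0,0,0,0,0,0]]'
```

```text
time_s: 14.1
eef_pos: [0.6307, -0.1089, 0.0425]
eef_rot: [0.0, -0.001, 1.0, -0.0]
wrist_force: [-2.2, 1.1, 5.7]
opening: 0.387
grasp_force: 60.5
```

Contact at about 6 N. Releasing and going to the cap.

```bash
python3 -m handwheel '[[0,0,0,0,0,0,0.3],[0,0,0,0,0,0,0.7],[0,0,0,0,0,0,0.7],[0,0,0,0,0,0,0.7],[0,0,0,0,0,-0.06,0.7],[0,0,0,0,0,-0.14,0.7],[0,0,0,0,0,-0.15,0.7],[0,0,0,0,0,0,0.7]]'
python3 -m handwheel '[[0,0,0,0.044,-0.129,0,0.6],[0,0,0,0.044,-0.129,0,0.6],[0,0,0,0.044,-0.129,0,0.6],[0,0,0,0.044,-0.129,0,0.6],[0,0,0,0.044,-0.129,0,0.6],[0,0,0,0,0,0,0.6],[0,0,0,0,0,0,0.6],[0,0,0,0,0,0,0.6]]'
python3 - <<'E'
from h import *
o=ctrl.get_obs();m=ctrl.camera_model("wrist");a=ctrl.camera("wrist");s=ctrl.camera("scene");cv2.imwrite("pics/w7.png",np.hstack([a,cv2.resize(s[190:320,70:270],None,fx=1.2,fy=1.2,dst=None)[:156]]) if 0 else np.hstack([a[:400],cv2.resize(s[210:310,160:220],(240,400))]))
print(o["eef_pos"],o["q"],to([.5645,-.3025,.004],o))
print([np.round(proj("wrist",p,m),1) for p in ([.5645,-.3025,.016],[.5645,-.3025,.046],[.4491,-.3074,.006],[.4491,-.3074,.022],[.63,-.1085,.097])])
E
```

```text
time_s: 14.9
eef_pos: [0.6348, -0.1104, 0.1541]
eef_rot: [0.006, -0.001, 1.0, -0.002]
wrist_force: [1.2, -0.1, -0.0]
opening: 0.7
grasp_force: 0.0
time_s: 15.7
eef_pos: [0.5648, -0.3014, 0.1458]
eef_rot: [-0.0, -0.001, 1.0, 0.0]
wrist_force: [-0.3, 0.3, 0.6]
opening: 0.597
grasp_force: 0.0
[ 0.56477135 -0.30141984  0.1458442 ] [-6.75547796e-01  3.81292103e-01  1.48877516e+00  4.54939466e-04
  1.27232946e+00 -2.24889113e+00] (array([ 0.0007, -0.004 ,  0.4728]), [[-1.0, -0.002, -0.0], [-0.002, 1.0, 0.001], [0.0, 0.001, -1.0]])
[array([282.6, 195.9]), array([282.5, 203.9]), array([277.5,  75. ]), array([277.1,  72.4]), array([513.5, 296.1])]
```

View pics/w7.png

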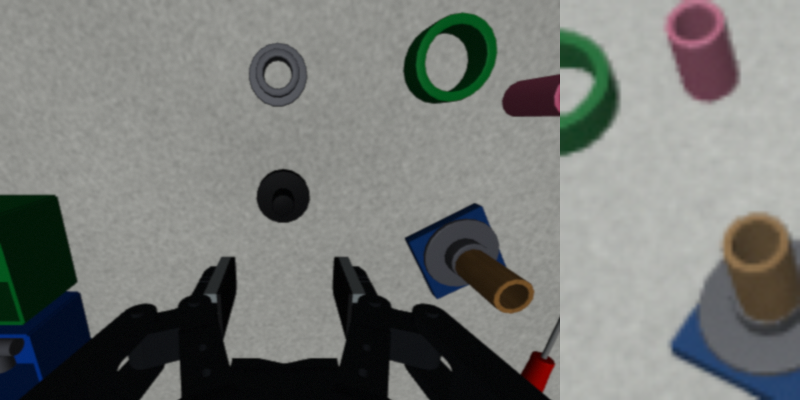

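The long core stands on the hub with its top at (513,296), as predicted. The cap at (283,196) and narrow flange at (278,75) match too. Grasping the cap.

```bash
python3 -m handwheel '[[0,0,0,0,0,0.14,0.6],[0,0,0,0,0,0.14,0.6],[0,0,0,0,0,0.14,0.6],[0,0,0,0,-0.002,0.053,0.6],[0,0,0,0,0,0,0],[0,0,0,0,0,0,0],[0,0,0,0,0,0,0],[0,0,0,0,0,0,0]]'
python3 -m handwheel '[[0,0,0,0,0,0,0],[0,0,0,0,0,-0.05,0],[0,0,0,0,0,-0.15,0],[0,0,0,0,0,-0.15,0],[0,0,0,0,0,-0.13,0],[0,0,0,0,0,0,0],[0,0,0,0,0,0,0],[0,0,0,0,0,0,0]]'
python3 - <<'E'
from h import *
print(to([.630,-.1085,.09]))
E
```

```text
time_s: 16.6
eef_pos: [0.5661, -0.3041, 0.0068]
eef_rot: [0.002, -0.001, 1.0, -0.001]
wrist_force: [0.2, -0.2, 0.3]
opening: 0.226
grasp_force: 58.6
time_s: 17.4
eef_pos: [0.5639, -0.3025, 0.1476]
eef_rot: [-0.001, -0.001, 1.0, 0.001]
wrist_force: [0.1, 0.2, -1.4]
opening: 0.231
grasp_force: 58.8
(array([-0.2219,  0.6459,  0.1925]), [[-1.0, -0.002, -0.001], [-0.002, 1.0, 0.001], [0.001, 0.001, -1.0]])
```

```bash
python3 -m handwheel '[[0,0,0,-0.044,0.129,0,0],[0,0,0,-0.044,0.129,0,0],[0,0,0,-0.044,0.129,0,0],[0,0,0,-0.044,0.129,0,0],[0,0,0,-0.044,0.129,0,0],[0,0,0,0,0,0,0],[0,0,0,0,0,0,0],[0,0,0,0,0,0,0]]'
python3 - <<'E'
from h import *
o=ctrl.get_obs();m=ctrl.camera_model("wrist");a=ctrl.camera("wrist");s=ctrl.camera("scene")
print(o["eef_pos"],to([.630,-.1085,.091],o))
print(np.array(proj("scene",[.63,-.1085,.097])).round(1),np.array(proj("wrist",[.63,-.1085,.097],m)).round(1))
cv2.imwrite("pics/w8.png",np.hstack([a[100:380,150:430],cv2.resize(s[200:310,160:270],(280,280))]))
E
```

```text
time_s: 18.2
eef_pos: [0.6294, -0.1101, 0.1472]
eef_rot: [-0.001, -0.001, 1.0, 0.0]
wrist_force: [0.4, 0.6, -0.0]
opening: 0.228
grasp_force: 58.9
[ 0.62940971 -0.11005725  0.14719298] (array([-0.0024,  0.0051,  0.1873]), [[-1.0, -0.001, -0.002], [-0.001, 1.0, 0.0], [0.002, 0.0, -1.0]])
[208.6 271. ] [285.6 222.7]
```

View pics/w8.png

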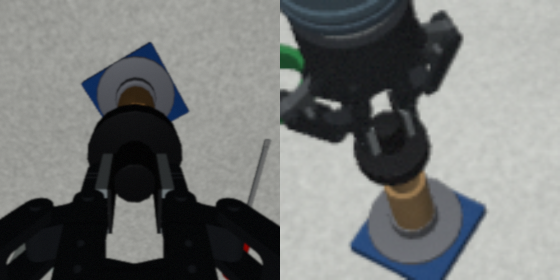

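The cap, at x≈134 in the crop, hangs over the core at x≈137, about 2 mm off to one side. Correcting and lowering.

```bash
python3 -m handwheel '[[0,0,0,-0.002,0.006,0,0],[0,0,0,0,0,0.05,0],[0,0,0,0,0,0.05,0],[0,0,0,0,0,0.04,0],[0,0,0,0,0,0.03,0],[0,0,0,0,0,0.01,0],[0,0,0,0,0,0,0],[0,0,0,0,0,0,0]]'
```

```text
time_s: 19.1
eef_pos: [0.6313, -0.1077, 0.0948]
eef_rot: [0.0, -0.001, 1.0, -0.0]
wrist_force: [-0.4, -0.2, -1.0]
opening: 0.227
grasp_force: 58.9
```

```bash
python3 -m handwheel '[[0,0,0,0,0,0.006,0],[0,0,0,0,0,0.005,0],[0,0,0,0,0,0.003,0],[0,0,0,0,0,0,0],[0,0,0,0,0,0,0],[0,0,0,0,0,0,0],[0,0,0,0,0,0,0],[0,0,0,0,0,0,0]]'
```

```text
time_s: 19.9
eef_pos: [0.632, -0.1079, 0.0923]
eef_rot: [0.001, -0.001, 1.0, -0.001]
wrist_force: [-1.4, 1.2, 7.5]
opening: 0.23
grasp_force: 59.8
```

```bash
python3 -m handwheel '[[0,0,0,0,0,0,0.3],[0,0,0,0,0,0,0.6],[0,0,0,0,0,0,0.6],[0,0,0,0,0,0,0.6],[0,0,0,0,0,-0.06,0.6],[0,0,0,0,0,-0.1,0.6],[0,0,0,0,0,-0.1,0.6],[0,0,0,0,0,0,0.6]]'
python3 -m handwheel '[[0,0,0,0.102,-0.111,0,0.6],[0,0,0,0.102,-0.111,0,0.6],[0,0,0,0.102,-0.111,0,0.6],[0,0,0,0.102,-0.111,0,0.6],[0,0,0,0.102,-0.111,0,0.6],[0,0,0,0.1,-0.11,0,0.6],[0,0,0,0,0,0,0.6],[0,0,0,0,0,0,0.6]]'
python3 - <<'E'
from h import *
o=ctrl.get_obs();m=ctrl.camera_model("wrist");a=ctrl.camera("wrist");s=ctrl.camera("scene")
cv2.imwrite("pics/w9.png",np.hstack([a,cv2.resize(s[200:310,160:220],(229,420))]))
print(o["eef_pos"],o["q"],to([.4491,-.3074,-.014],o))
print([np.round(proj("wrist",p,m),1) for p in ([.4491,-.3074,.006],[.4491,-.3074,.022])])
E
```

```text
time_s: 20.7
eef_pos: [0.6338, -0.1086, 0.1735]
eef_rot: [0.004, -0.001, 1.0, -0.001]
wrist_force: [0.5, 0.1, 0.8]
opening: 0.599
grasp_force: 0.0
time_s: 21.5
eef_pos: [0.4475, -0.308, 0.1677]
eef_rot: [-0.0, 0.0, 1.0, 0.0]
wrist_force: [0.4, 0.2, 0.4]
opening: 0.601
grasp_force: 0.0
[ 0.44751165 -0.30796428  0.16771113] [-8.21570292e-01  1.52130647e-01  1.72769753e+00  3.98253077e-04
  1.26248692e+00 -2.39160420e+00] (array([-0.0054,  0.0014,  0.6057]), [[-1.0, 0.001, -0.0], [0.001, 1.0, 0.001], [0.0, 0.001, -1.0]])
[array([284.1, 190.5]), array([284.2, 193.9])]
```

View pics/w9.png

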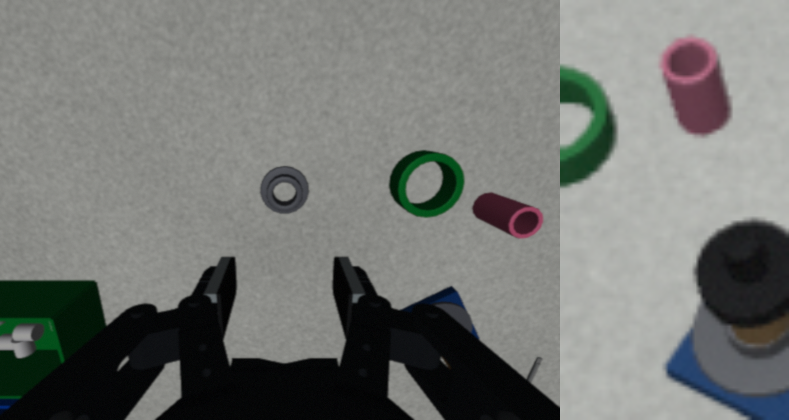

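The cap is level on the core, and the narrow flange is at (285,190), as predicted. That was my last allowed picture, so from here I rely on numbers. Grasping the narrow flange.

```bash
python3 -m handwheel '[[0,0,0,-0.004,0,0.15,0.6],[0,0,0,0,0.002,0.15,0.6],[0,0,0,0,0,0.15,0.6],[0,0,0,0,0,0.12,0.6],[0,0,0,0,0,0.033,0.6],[0,0,0,0,0,0,0.6],[0,0,0,0,0,0,0],[0,0,0,0,0,0,0]]'
python3 -m handwheel '[[0,0,0,0,0,0,0],[0,0,0,0,0,0,0],[0,0,0,0,0,0,0],[0,0,0,0,0,0,0],[0,0,0,0,0,0,0],[0,0,0,0,0,0,0],[0,0,0,0,0,0,0],[0,0,0,0,0,0,0]]'
```

```text
time_s: 22.4
eef_pos: [0.4512, -0.3081, -0.0104]
eef_rot: [0.001, -0.001, 1.0, -0.002]
wrist_force: [0.7, -1.3, -0.7]
opening: 0.434
grasp_force: 60.0
time_s: 23.2
eef_pos: [0.4506, -0.308, -0.0109]
eef_rot: [0.001, -0.001, 1.0, -0.001]
wrist_force: [-0.4, 1.1, 8.0]
opening: 0.434
grasp_force: 60.8
```

```bash
python3 -m handwheel '[[0,0,0,0,0,-0.05,0],[0,0,0,0,0,-0.13,0],[0,0,0,0,0,-0.14,0],[0,0,0,0,0,-0.12,0],[0,0,0,0,0.147,0,0],[0,0,0,0,0.147,0,0],[0,0,0,0,0.147,0,0],[0,0,0,0,0.147,0,0]]'
python3 -m handwheel '[[0,0,0,0,0.147,0,0],[0,0,0,0,0.147,0,0],[0,0,0,0,0.147,0,0],[0,0,0,-0.114,0.076,0,0],[0,0,0,-0.114,0.076,0,0],[0,0,0,-0.114,0.076,0,0],[0,0,0,-0.114,0.076,0,0],[0,0,0,-0.114,0.076,0,0]]'
python3 -m handwheel '[[0,0,0,0,0,0,0],[0,0,0,0,0,0,0],[0,0,0,0,0,0,0],[0,0,0,0,0,0,0],[0,0,0,0,0,0,0],[0,0,0,0,0,0,0],[0,0,0,0,0,0,0],[0,0,0,0,0,0,0]]'
python3 - <<'E'
from h import *
o=ctrl.get_obs();m=ctrl.camera_model("wrist");a=ctrl.camera("wrist")
print(o["eef_pos"],to([.6212,.1144,.004],o))
b=((a[...,0].astype(int)-a[...,2])>25).astype(np.uint8)
n,l,st,c=cv2.connectedComponentsWithStats(b);print([(st[i].tolist(),c[i].round(1)) for i in range(1,n) if st[i,4]>150])
print(np.round(proj("wrist",[.6212,.1144,.015],m),1),[np.round(proj("wrist",[.6212+.042*np.cos(t),.1144+.042*np.sin(t),.015],m)).tolist() for t in(np.pi,np.pi/2,-np.pi/2)])
E
```

```text
time_s: 24.0
eef_pos: [0.4488, -0.1291, 0.1204]
eef_rot: [0.001, -0.001, 1.0, -0.0]
wrist_force: [0.9, 1.1, -0.8]
opening: 0.435
grasp_force: 60.3
time_s: 24.8
eef_pos: [0.6208, 0.1173, 0.1204]
eef_rot: [0.0, -0.001, 1.0, -0.0]
wrist_force: [0.4, -0.3, 0.6]
opening: 0.433
grasp_force: 60.3
time_s: 25.6
eef_pos: [0.6196, 0.116, 0.1194]
eef_rot: [0.0, -0.001, 1.0, 0.0]
wrist_force: [0.4, -1.0, 0.2]
opening: 0.435
grasp_force: 60.3
[0.61957961 0.11603524 0.11939977] (array([-0.0054, -0.0055,  0.3847]), [[-1.0, -0.002, 0.0], [-0.002, 1.0, 0.0], [-0.0, 0.0, -1.0]])
[([30, 156, 86, 111, 1971], array([ 75. , 212.6])), ([240, 162, 87, 64, 3734], array([282.3, 191.7]))]
[282.  204.4] [[282.0, 160.0], [326.0, 204.0], [238.0, 204.0]]
```

```bash
python3 -m handwheel '[[0,0,0,-0.006,-0.003,0.07,0],[0,0,0,0,0,0.07,0],[0,0,0,0,0,0.07,0],[0,0,0,0,0,0.06,0],[0,0,0,0,0,0.05,0],[0,0,0,0,0,0.03,0],[0,0,0,0,0,0.014,0],[0,0,0,0,0,0,0]]'
python3 -m handwheel '[[0,0,0,0,0,0.006,0],[0,0,0,0,0,0.006,0],[0,0,0,0,0,0.004,0],[0,0,0,0,0,0,0],[0,0,0,0,0,0,0],[0,0,0,0,0,0,0],[0,0,0,0,0,0,0],[0,0,0,0,0,0,0]]'
```

```text
time_s: 26.45
eef_pos: [0.6214, 0.1153, 0.0099]
eef_rot: [-0.0, -0.001, 1.0, -0.0]
wrist_force: [0.8, -0.0, -0.3]
opening: 0.438
grasp_force: 60.3
time_s: 27.25
eef_pos: [0.6215, 0.1153, 0.0053]
eef_rot: [0.0, -0.001, 1.0, 0.0]
wrist_force: [0.1, -1.1, 0.4]
opening: 0.437
grasp_force: 60.3
```

```bash
python3 -m handwheel '[[0,0,0,0,0,0.006,0],[0,0,0,0,0,0,0],[0,0,0,0,0,0,0.3],[0,0,0,0,0,0,0.7],[0,0,0,0,0,0,0.7],[0,0,0,0,0,0,0.7],[0,0,0,0,0,-0.05,0.7],[0,0,0,0,0,-0.15,0.7]]'
python3 -m handwheel '[[0,0,0,0,0,-0.15,0.7],[0,0,0,0,0,-0.06,0.7],[0,0,0,0.0245,0.137,0,0.7],[0,0,0,0.0245,0.137,0,0.7],[0,0,0,0.0245,0.137,0,0.7],[0,0,0,0.0245,0.137,0,0.7],[0,0,0,0,0,0,0.7],[0,0,0,0,0,0,0.7]]'
python3 - <<'E'
from h import *
o=ctrl.get_obs();m=ctrl.camera_model("wrist");a=ctrl.camera("wrist");t=ctrl.camera("top")
print(o["eef_pos"],to([.5919,.2797,-.012],o))
b=((a[...,2].astype(int)-a[...,0])>25).astype(np.uint8)
n,l,st,c=cv2.connectedComponentsWithStats(b);print([(st[i].tolist(),c[i].round(1)) for i in range(1,n) if st[i,4]>150])
for z in(0,.03):print(np.round(proj("wrist",[.5919,.2797,z],m),1),[np.round(proj("wrist",[.5919+.021*np.cos(t),.2797+.021*np.sin(t),z],m)).tolist() for t in(0,np.pi,np.pi/2,-np.pi/2)])
E
```

```text
time_s: 28.05
eef_pos: [0.6173, 0.1152, 0.0598]
eef_rot: [-0.005, -0.001, 1.0, 0.0]
wrist_force: [0.0, -0.2, 0.4]
opening: 0.701
grasp_force: 0.0
time_s: 28.85
eef_pos: [0.5916, 0.2806, 0.1274]
eef_rot: [0.0, -0.002, 1.0, -0.0]
wrist_force: [0.3, 0.1, -0.2]
opening: 0.698
grasp_force: 0.0
[0.59155008 0.28057559 0.12739631] (array([-0.0007, -0.0028,  0.4647]), [[-1.0, -0.004, 0.001], [-0.004, 1.0, -0.0], [-0.001, -0.0, -1.0]])
[([264, 181, 44, 47, 1206], array([285.4, 204.8])), ([280, 336, 75, 31, 1477], array([316.7, 348.3])), ([52, 344, 22, 20, 174], array([ 59.3, 353.3])), ([392, 365, 35, 55, 972], array([409.9, 389.7]))]
[282.9 197. ] [[283.0, 216.0], [283.0, 177.0], [303.0, 197.0], [262.0, 197.0]]
[282.8 205.1] [[283.0, 226.0], [283.0, 183.0], [305.0, 205.0], [260.0, 205.0]]
```

The short core measures about 2–3 mm off in x and y. Correcting and grasping.

```bash
python3 -m handwheel '[[0,0,0,-0.008,0.007,0.13,0.7],[0,0,0,0,0,0.14,0.7],[0,0,0,0,0,0.13,0.7],[0,0,0,0,0,0.062,0.7],[0,0,0,0,0,0,0.7],[0,0,0,0,0,0,0],[0,0,0,0,0,0,0],[0,0,0,0,0,0,0]]'
python3 -m handwheel '[[0,0,0,0,0,0,0],[0,0,0,0,0,0,0],[0,0,0,0,0,0,0],[0,0,0,0,0,0,0],[0,0,0,0,0,0,0],[0,0,0,0,0,0,0],[0,0,0,0,0,0,0],[0,0,0,0,0,0,0]]'
```

```text
time_s: 29.75
eef_pos: [0.5961, 0.2822, -0.0096]
eef_rot: [0.002, -0.001, 1.0, 0.001]
wrist_force: [0.6, 0.2, -0.6]
opening: 0.467
grasp_force: 60.4
time_s: 30.55
eef_pos: [0.596, 0.2822, -0.0097]
eef_rot: [0.002, -0.001, 1.0, 0.0]
wrist_force: [0.4, -1.9, 7.5]
opening: 0.473
grasp_force: 61.0
```

```bash
python3 -m handwheel '[[0,0,0,0,0,-0.05,0],[0,0,0,0,0,-0.15,0],[0,0,0,0,0,-0.15,0],[0,0,0,0,0,-0.05,0],[0,0,0,-0.022,-0.139,0,0],[0,0,0,-0.022,-0.139,0,0],[0,0,0,-0.022,-0.139,0,0],[0,0,0,-0.022,-0.139,0,0]]'
python3 -m handwheel '[[0,0,0,0,0,0,0],[0,0,0,0,0,0,0],[0,0,0,0,0,0,0],[0,0,0,0,0,0,0],[0,0,0,0,0,0,0],[0,0,0,0,0,0,0],[0,0,0,0,0,0,0],[0,0,0,0,0,0,0]]'
python3 - <<'E'
from h import *
o=ctrl.get_obs();m=ctrl.camera_model("wrist");a=ctrl.camera("wrist")
print(o["eef_pos"],to([.6215,.1153,.0275],o))
b=((a[...,0].astype(int)-a[...,2])>25).astype(np.uint8)
n,l,st,c=cv2.connectedComponentsWithStats(b);print([(st[i].tolist(),c[i].round(1)) for i in range(1,n) if st[i,4]>150])
P=lambda p:np.round(proj("wrist",p,m)).astype(int).tolist()
f=P([.6215,.1153,.021]);print("disc",f,P([.6215-.028,.1153,.021]),P([.6215,.1153+.028,.021]),"hub",P([.6215,.1153,.037]),P([.6215-.02,.1153,.037]))
g=np.clip(a.astype(int),0,255); d=(a[...,0].astype(int)-a[...,2])
for v in range(150,235,6): print(v,"".join("B" if d[v,u]>25 else "o" if d[v,u]<-25 else "#" if a[v,u].mean()<70 else "g" if a[v,u].mean()<110 else "." for u in range(232,336,2)))
E
```

```text
time_s: 31.35
eef_pos: [0.6206, 0.1138, 0.1084]
eef_rot: [0.0, -0.001, 1.0, 0.0]
wrist_force: [0.6, 1.1, -0.2]
opening: 0.472
grasp_force: 60.7
time_s: 32.15
eef_pos: [0.6208, 0.1153, 0.1079]
eef_rot: [-0.0, -0.001, 1.0, 0.0]
wrist_force: [0.9, -0.9, -0.6]
opening: 0.464
grasp_force: 60.7
[0.62079765 0.11529358 0.10786998] (array([-0.0024,  0.    ,  0.2679]), [[-1.0, -0.002, -0.0], [-0.002, 1.0, 0.0], [0.0, 0.0, -1.0]])
[([21, 156, 90, 115, 2045], array([ 66.8, 215.8])), ([239, 162, 90, 74, 2481], array([282.6, 194.1])), ([270, 198, 29, 20, 294], array([284.7, 206.2]))]
disc [284, 209] [284, 178] [315, 209] hub [284, 214] [284, 191]
150 ....................................................
156 ....................................................
162 ....................gg##BBBB###g....................
168 ..............#BBBBBBBBBBBBBBBBBBBBBBBg.............
174 ..........gBBBBBBBBBBBBBBBBBBBBBBBBBBBBBBBg.........
180 ........BBBBBBBBBBB#ggggggggggggg#BBBBBBBBBBg.......
186 ......BBBBBBBBB#gggggggg####ggggggggg#BBBBBBBBg.....
192 .....BBBBBBBB#gggg#####gggggggg####gggg#BBBBBBBB....
198 ....BBBBBBBBgggg##gggg##BBBBB##gggg##ggggBBBBBBBg...
204 ....BBBBBBB#ggg##gg#BBBB####BBBBB#gg##ggg#BBBBBBB...
210 ....BBBBBBB#ggg#gg##BBB######BBBBB#gg##gg#BBBBBBB...
216 ....BBBBBBBB#gg#gg####B#######BB###gg##g#BBBBBBB....
222 .....BBBBBBBBB#g##g##ooooooooooo##g####BBBBBBBBg....
228 .......BBBBBBB##ooooooooooooooooooooo##BBBBBBB......
234 .........BB##ooooooooooooooooooooooooooo##Bg........
```

The flange sits centred on the round jig with the spindle in its bore. Lowering the short core.

```bash
python3 -m handwheel '[[0,0,0,-0.002,0,0.06,0],[0,0,0,0,0,0.06,0],[0,0,0,0,0,0.05,0],[0,0,0,0,0,0.04,0],[0,0,0,0,0,0.03,0],[0,0,0,0,0,0.012,0],[0,0,0,0,0,0,0],[0,0,0,0,0,0,0]]'
python3 -m handwheel '[[0,0,0,0,0,0.006,0],[0,0,0,0,0,0.006,0],[0,0,0,0,0,0.004,0],[0,0,0,0,0,0,0],[0,0,0,0,0,0,0],[0,0,0,0,0,0,0],[0,0,0,0,0,0,0],[0,0,0,0,0,0,0]]'
```

```text
time_s: 33.0
eef_pos: [0.622, 0.115, 0.0329]
eef_rot: [0.001, -0.001, 1.0, -0.0]
wrist_force: [0.2, -0.0, -0.6]
opening: 0.473
grasp_force: 60.7
time_s: 33.8
eef_pos: [0.6215, 0.115, 0.0275]
eef_rot: [-0.0, -0.001, 1.0, -0.0]
wrist_force: [-1.2, 0.4, 0.1]
opening: 0.47
grasp_force: 60.7
```

```bash
python3 -m handwheel '[[0,0,0,0,0,0.005,0],[0,0,0,0,0,0.002,0],[0,0,0,0,0,0,0],[0,0,0,0,0,0,0],[0,0,0,0,0,0,0],[0,0,0,0,0,0,0],[0,0,0,0,0,0,0],[0,0,0,0,0,0,0]]'
```

```text
time_s: 34.6
eef_pos: [0.6216, 0.115, 0.0273]
eef_rot: [0.0, -0.001, 1.0, -0.0]
wrist_force: [-6.3, -0.0, 12.4]
opening: 0.47
grasp_force: 61.9
```

Contact at 12 N. Releasing, backing off and checking numerically.

```bash
python3 -m handwheel '[[0,0,0,0,0,-0.003,0],[0,0,0,0,0,0,0.3],[0,0,0,0,0,0,0.75],[0,0,0,0,0,0,0.75],[0,0,0,0,0,0,0.75],[0,0,0,0,0,-0.05,0.75],[0,0,0,0,0,-0.14,0.75],[0,0,0,0,0,-0.15,0.75]]'
python3 -m handwheel '[[0,0,0,0,0,-0.15,0.75],[0,0,0,0.12,0.08,0,0.75],[0,0,0,0.12,0.08,0,0.75],[0,0,0,0.12,0.08,0,0.75],[0,0,0,0.12,0.08,0,0.75],[0,0,0,0.12,0.08,0,0.75],[0,0,0,0,0,0,0.75],[0,0,0,0,0,0,0.75]]'
python3 - <<'E'
from h import *
s=ctrl.camera("scene");t=ctrl.camera("top");cv2.imwrite("pics/f.png",s)
def show(n,a,p,r,k=1):
    u,v=map(int,np.round(proj(n,p)));print(n,p,u,v)
    for y in range(v-r,v+r,k): print(y,"".join("B" if (d:=int(a[y,x,0])-int(a[y,x,2]))>25 else "o" if d<-20 else "#" if a[y,x].mean()<60 else "g" if a[y,x].mean()<110 else "." for x in range(u-r-4,u+r+4)))
show("scene",s,[.6215,.115,.045],24,2);show("scene",s,[.63,-.1085,.07],32,2);show("top",t,[.6215,.115,.067],22,2)
m=t[150:190,60:105].mean(2);print("film bright",[(np.argwhere(m>150).mean(0)+[150,60]).round(1)])
E
```

```text
time_s: 35.4
eef_pos: [0.6203, 0.1149, 0.1288]
eef_rot: [-0.002, -0.001, 1.0, 0.0]
wrist_force: [1.6, 0.3, 1.0]
opening: 0.75
grasp_force: 0.0
time_s: 36.2
eef_pos: [0.4412, 0.2352, 0.1745]
eef_rot: [0.001, -0.002, 1.0, 0.0]
wrist_force: [0.2, 0.1, 0.4]
opening: 0.751
grasp_force: 0.0
scene [0.6215, 0.115, 0.045] 299 231
207 ........................................................
209 ........................................................
211 ........................................................
213 ........................................................
215 ........................................................
217 .......................ooooooooo........................
219 ....................oooooooooooooo......................
221 ...................ooooooooooooooooo....................
223 ..................ooooooooooooooooooo...................
225 .................BoooooooooooooooooooB..................
227 ..............BBBBgooooog##g###ooooooBBB................
229 ............BBBBBBoooooooooooooooooogBBBBB..............
231 ...........BBBBBggooooooooooooooooooggBBB
[... 3811 characters left out ...]
BBoooog##########oooggBBBBBBBB.......
180 .........BBBBBBggooo#####gggg###ooooggBBBBBBBB......
182 ........gBBBBBBggooo##BBggggggBBgooogggBBBBBBB......
184 ........BBBBBBgggoooo#BBB#ggggBBooooggggBBBBBB......
186 ........gBBBBBggggoooogBBBg###goooogggggBBBBBB......
188 .........BBBBBgggggooooooooooooooo#ggggBBBBBBB......
190 .........BBBBBBggggg#gooooooooog##ggggBBBBBBBg......
192 ..........gBBBBBggggggg########ggggggBBBBBBBg.......
194 ...........gBBBBBBggggggggggggggggggBBBBBBBg........
196 ............gBBBBBBBgggggggggggggBBBBBBBBBg.........
198 .............ggBBBBBBBBBBBBBBBBBBBBBBBBBg...........
200 ................gBBBBBBBBBBBBBBBBBBBB#g.............
film bright [array([168.6,  81.9])]
```

Both reels are level and seated, the film roll stands at (82,169) as before, and the arm is clear. Handing in.

```bash
python3 -c "
from bench import ctrl
print(ctrl.hand_in())"
```

```text
the job is handed in; nothing more can be done
None
```

Both reels were made up in the order asked and the job is handed in at about 36 s of the 115 s; my last camera check (read as numbers, my picture views being used up) showed every part seated and released and the film roll still standing, but the hand-in returned no verdict.

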